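# Confirm the blue-banded bottle on the pick rail

### The job

On the grey rail, gently press down the orange button directly in front of the tall bottle with the blue band and let it come up again; then gently press down the green button on the white unit at the left and withdraw, leaving both buttons up. Use only the fingertips, press no other button, and do not move, tip or lift the bottles or anything else on the bench.

Things in the scene. Friction and masses are not known exactly. Their poses are not given: they have to be found in the camera images.
- rail: Grey and white rail fixed to the bench, 140 (x) x 312 (y) mm: console 56 mm deep, 30 mm high along its near side; behind it four pockets 75 mm apart along y (floor 8 mm, dividers 24 mm high), a bottle in each, its orange button in front, 71 mm nearer along the rail's x. Origin: centre of the underside; x away from the robot, y left along the row; turned up to 0.2 rad.
- blue_bottle: The wanted bottle: white, with a blue band round its body, 46 mm across, 88 mm tall; stands loose in any one of the four pockets. Origin: centre of its underside.
- green_bottle: White bottle with a green band, 38 mm across, 68 mm tall, loose in a pocket; a bystander. Origin: centre of its underside.
- plain_bottle: White bottle without a coloured band, 42 mm across, 74 mm tall, loose in a pocket; a bystander. Origin: centre of its underside.
- plain_vial: White straight vial with a wide white cap, 39 mm across, 72 mm tall, loose in a pocket; a bystander. Origin: centre of its underside.
- lane1_top (a point): Orange button 1 of 4 on the rail, counted from the left (+y) end: black collar 46 mm across, 12 mm high, on the 30 mm high console; cap 30 mm across stands 14 mm above the collar. This point: centre of the cap's flat top, 56 mm above the bench at rest, moving down with it.
- lane1 (a joint): Travel of orange button 1, m: 0 up, 0.010 fully down; it counts as pressed from 0.004. A spring pushes it back up: about 2 N to start it, 6 N when fully down.
- lane2_top (a point): Orange button 2 of 4 on the rail, counted from the left (+y) end: black collar 46 mm across, 12 mm high, on the 30 mm high console; cap 30 mm across stands 14 mm above the collar. This point: centre of the cap's flat top, 56 mm above the bench at rest, moving down with it.
- lane2 (a joint): Travel of orange button 2, m: 0 up, 0.010 fully down; it counts as pressed from 0.004. A spring pushes it back up: about 2 N to start it, 6 N when fully down.
- lane3_top (a point): Orange button 3 of 4 on the rail, counted from the left (+y) end: black collar 46 mm across, 12 mm high, on the 30 mm high console; cap 30 mm across stands 14 mm above the collar. This point: centre of the cap's flat top, 56 mm above the bench at rest, moving down with it.
- lane3 (a joint): Travel of orange button 3, m: 0 up, 0.010 fully down; it counts as pressed from 0.004. A spring pushes it back up: about 2 N to start it, 6 N when fully down.
- lane4_top (a point): Orange button 4 of 4 on the rail, counted from the left (+y) end: black collar 46 mm across, 12 mm high, on the 30 mm high console; cap 30 mm across stands 14 mm above the collar. This point: centre of the cap's flat top, 56 mm above the bench at rest, moving down with it.
- lane4 (a joint): Travel of orange button 4, m: 0 up, 0.010 fully down; it counts as pressed from 0.004. A spring pushes it back up: about 2 N to start it, 6 N when fully down.
- confirm_unit: White square unit, 85 x 85 x 30 mm, fixed to the bench left of the rail, with the green button in the middle of its top. Origin: centre of the underside.
- confirm_top (a point): Green button on the white unit: cap 40 mm across, standing 14 mm above a black collar 12 mm high. This point: centre of the cap's flat top, 56 mm above the bench at rest, moving down with it.
- confirm (a joint): Travel of the green button, m: 0 up, 0.010 fully down; it counts as pressed from 0.004. Same spring as the orange ones.
- tape_roll: Loose beige roll of tape lying flat, 53 mm across, 18 mm high; a bystander. Origin: centre of its underside.
- tablet_cutter: Loose teal tablet cutter, shut, 100 x 47 x 21 mm; a bystander. Origin: centre of its underside.
- pots: Loose stack of pale translucent dose pots, 46 mm across, 50 mm high; a bystander. Origin: centre of its underside.
Mind the look-alikes: they are no part of the job. What is shaped like the blue_bottle but yellow is not meant.

How it is judged:
By the outcome, as a careful person would: the job done as asked, in the order asked, and still so for the second after the job is handed in, with the robot touching nothing.
It also fails if it takes over 38 s, if anything falls off the work surface, if the arm or the gripper's body presses on something with over 40 N, if the wrist force passes 120 N, or if a joint passes its speed limit or range.

### The arm

A 6-joint arm with a two-finger parallel gripper is mounted at the origin on a cart in front of the work surface, level with it; the furniture and walls round the work are solid. World frame = base frame: x ahead of the robot, y to its left, z up, the work surface at z = 0. Lengths are in m, angles in rad, forces in N, time in s.
With the tool pointing down it reaches from about 0.35 to 0.725 m from the base axis. Payload 6 kg.
Tool frame: the origin (TCP) lies midway between the tips of the shut fingers; the grasp point (between the pads) lies 19 mm behind it; z points along the fingers, x is the direction in which the jaws open and shut, and the axes are right-handed (so a half turn about z gives the same grasp; the last joint's range is limited). The gripper opens to 85 mm and grips with 20 to 120 N. Pads are 22 mm wide; open, the fingers measure 114 mm over their backs; the gripper's body (76 mm by 85 mm) begins 54 mm behind the grasp point. The pads swing forward as they close: fully open they stand 13 mm farther back than shut.
Start: joints at [-0.844, 0.04, 0.085, 0, -1.615, -0.334], TCP at [0.23, -0.554, 0.231] pointing down, gripper open.
Joint ranges: [-2.56, 2.56], [-1.29, 2.01], [-1.08, 1.49], [-3.29, 1.98], [-2.81, -0.18], [-2.99, 2.99]. Speed limits (rad/s): [2.57, 2.57, 3.01, 3.14, 3.14, 3.14].

### API

Orientations are given as a unit quaternion [w, x, y, z].
In Python, from workcell import r, optics, order gives the robot as it stands. The module is installed in compiled form; this text tells all that it offers.
- The arm moves only by the shell command python3 -m creep 'ROWS' [FORCE]. ROWS is JSON, a list of rows, each a list of 7 numbers: the turn, a rotation vector about the tool's x, y, z in degrees, then the shift along the tool's x, y, z in mm, then the closure, from 0 (fully open) to 1 (shut). In form: [[rx, ry, rz, tx, ty, tz, grip], ...]. A call has exactly 5 rows; each row shifts and turns the commanded pose from where the row before left it, along the tool's axes as they then stand; what a row does not reach is not made up. A row lasts 1/10 s, in which the tool goes at most 50 mm and 8.59 degrees, less where a joint would pass 70% of its speed; a pose out of reach is approached as far as the arm can. A call is refused whole if a number of a shift passes 50 or a number of a turn 8.59, either way. A call with a gripper value outside its range is refused whole. The fingers move at their own pace and stop on an object; FORCE is the grip in N (left out, the last holds). Time passes only in rows, so rows that do not move let the fingers close, or fill a call up. It gives the time, the measured TCP pose, the force and the opening at its end, in the units of the state.
- r.observe(): the state, without advancing time (a new reading comes with each control period).
- optics.read_camera(name): name is "side" or "top" or "wrist"; returns (picture, depth): 480x640x3 uint8, red, green, blue; 480x640 float32, m along the optical axis (not along the pixel's ray), 0 where there is no reading.
- optics.camera_info(name): a dict with "fx", "fy", "cx", "cy" (pixels), "dist" ([k1, k2, p1, p2, k3] as OpenCV has them; the pictures are not rectified), "rvec" (rotation vector, rad) and "tvec" (3), from world to camera coordinates, as OpenCV has them; the wrist camera has in their place "hand_eye" (4x4, takes a point from camera to tool coordinates, whose origin is the TCP and whose axes are the tool frame's). Camera axes: x right, y down, z forward; pixel columns grow to the right and rows downward; lengths in m; the calibration is good to about 2 mm. A picture is of the moment at which its call begins: read the wrist's pose just before it. camera_info takes no time and is no camera call.
- order.close_job(): hands the job in, once; it reports no verdict.
The state is a dict: "time": time; "qpos": joint angles; "joint_velocities": joint speeds; "effort": joint torques, N m; "eef_pos": TCP position; "ee_rot": TCP orientation; "wrist_force": force on the tool from outside, world axes, zero at the start; "wrist_torque": the same for the moment, N m; "grip_width": finger opening in m.
Only numpy, scipy, OpenCV 4.12 (cv2) and the standard library are available. Lean on these libraries where they do the work, as an engineer would, in place of code of your own. Each camera call takes 0.05 s, during which the arm holds its last target.

## Working session

There is one attempt and no reset: what is moved stays moved. The work goes in short steps, Python scripts to look and compute and a shell command to move; the robot and the scene stay as the last step left them, time stands still between calls to the robot, and variables do not carry over. Pictures are saved under pics/ and viewed, and the job is handed in when it is done.

```bash
mkdir -p pics; python3 - <<'E'
from workcell import r, optics, order
import cv2, numpy as np
s=r.observe(); print(s)
for n in ("top","side"):
    p,d=optics.read_camera(n); cv2.imwrite(f"pics/{n}0.png",p[:,:,::-1]); np.savez(f"{n}0.npz",p=p,d=d)
    print(n,optics.camera_info(n))
print(optics.camera_info("wrist"))
E
```

```text
{'time': 0.0, 'qpos': array([-8.44303692e-01,  4.08209101e-02,  8.37810375e-02, -4.72078105e-04,
       -1.61548561e+00, -3.33688463e-01]), 'joint_velocities': array([ 0.00026248,  0.00121233, -0.0005096 , -0.00124457,  0.00022405,
        0.00057673]), 'effort': array([ 3.02873468e-04, -3.68204641e+01,  3.47410190e+01,  6.93242311e+00,
       -5.43161514e-03, -1.39633755e-05]), 'eef_pos': array([ 0.22961212, -0.55396677,  0.23025567]), 'ee_rot': array([-7.76998974e-04,  5.55517721e-01,  8.31504214e-01,  4.46511496e-04]), 'wrist_force': array([-0.60362985,  0.10930945,  0.60929246]), 'wrist_torque': array([0.00094844, 0.00681699, 0.04176411]), 'grip_width': 0.08533456309976464}
top {'fx': 608.383421505295, 'fy': 608.383421505295, 'cx': 321.5282421761849, 'cy': 233.95905439401903, 'dist': array([-0.175421,  0.      ,  0.      ,  0.      ,  0.      ]), 'rvec': array([ 2.14413392, -2.14963037,  0.17889234]), 'tvec': array([-0.01307942,  0.51535283,  1.26462394])}
side {'fx': 446.28151595485855, 'fy': 446.28151595485855, 'cx': 321.0756104147411, 'cy': 238.60244785656573, 'dist': array([0.01116925, 0.        , 0.        , 0.        , 0.        ]), 'rvec': array([ 2.09507002,  0.04817878, -0.01294844]), 'tvec': array([-0.49137631,  0.05505923,  0.91208132])}
{'fx': 342.8510644566694, 'fy': 342.8510644566694, 'cx': 321.4770611117316, 'cy': 238.61083015720263, 'dist': array([-0.02964247,  0.        ,  0.        ,  0.        ,  0.        ]), 'hand_eye': array([[ 9.99999643e-01, -2.70286012e-04,  8.00587141e-04,
         1.71696597e-04],
       [ 3.48352136e-05,  9.59842322e-01,  2.80540044e-01,
        -7.12732992e-02],
       [-8.44263470e-04, -2.80539916e-01,  9.59841988e-01,
        -1.41919358e-01],
       [ 0.00000000e+00,  0.00000000e+00,  0.00000000e+00,
         1.00000000e+00]])}
```

View pics/top0.png

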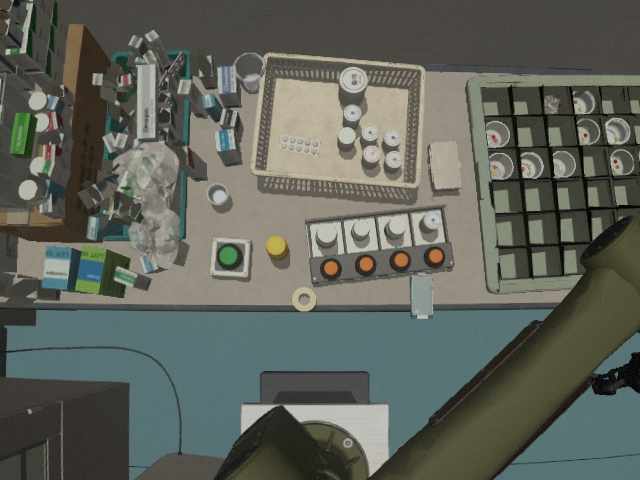

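View pics/side0.png

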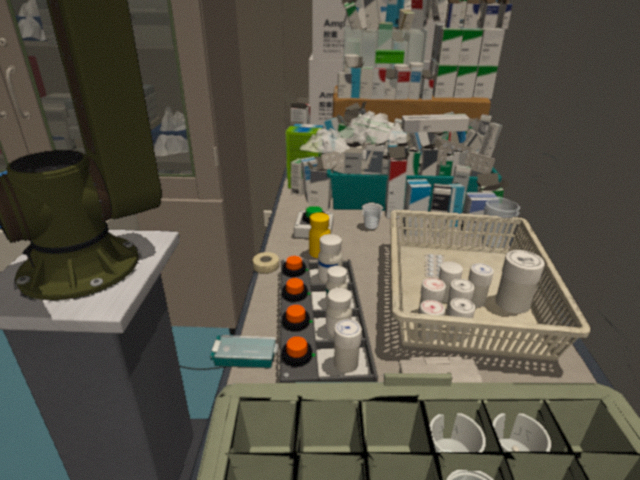

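The top view shows the rail with four orange buttons at about (331,268), (366,264), (400,260) and (435,256). The green unit is at (230,257) and the yellow decoy at (277,247). In the side view the farthest bottle (328,260) seems to have a blue band, so I'll zoom in on it.

```bash
cat > h.py <<'E'
import numpy as np, cv2
from workcell import r, optics, order
from scipy.spatial.transform import Rotation as R
def ray(name,uv,z):
    c=optics.camera_info(name);K=np.array([[c['fx'],0,c['cx']],[0,c['fy'],c['cy']],[0,0,1]])
    n=cv2.undistortPoints(np.array([[uv]],float),K,np.array(c['dist'])).ravel()
    M,_=cv2.Rodrigues(c['rvec']);o=-M.T@c['tvec'];v=M.T@np.array([n[0],n[1],1])
    return o+v*(z-o[2])/v[2]
def toolrot(s):
    q=s['ee_rot'];return R.from_quat([q[1],q[2],q[3],q[0]])
E
python3 - <<'E'
from h import *
p=np.load('side0.npz')['p'];a=cv2.resize(p[220:390,230:400],None,fx=3.5,fy=3.5,interpolation=cv2.INTER_CUBIC)
cv2.imwrite('pics/sidez.png',a[:,:,::-1])
p=np.load('top0.npz')['p'];a=cv2.resize(p[190:320,200:460],None,fx=3,fy=3,interpolation=cv2.INTER_CUBIC)
cv2.imwrite('pics/topz.png',a[:,:,::-1])
for n,dk in (('top',1),('side',1)):
    p=np.load(n+'0.npz')['p'];hsv=cv2.cvtColor(p,cv2.COLOR_RGB2HSV)
    for nm,lo,hi in (('orange',(4,170,110),(16,255,255)),('green',(55,120,60),(85,255,255))):
        m=cv2.inRange(hsv,lo,hi);k,l,st,ce=cv2.connectedComponentsWithStats(m)
        for i in range(1,k):
            if st[i,4]>80: print(n,nm,st[i],ce[i].round(1),ray(n,ce[i],.056).round(4))
E
```

```text
top green [ 16 113  10  20  89] [ 20.5 120.6] [0.7774 0.676  0.056 ]
top green [220 247  17  17 190] [227.7 255.2] [0.4678 0.1841 0.056 ]
side orange [286 256  16  14 175] [293.7 262.1] [ 0.4421 -0.0482  0.056 ]
side orange [286 278  18  16 226] [294.5 285.3] [ 0.4503 -0.1208  0.056 ]
side orange [286 305  19  18 270] [295.3 312.8] [ 0.4584 -0.1938  0.056 ]
side orange [286 336  21  21 345] [296.5 346. ] [ 0.4667 -0.2671  0.056 ]
side green [443  30  40  10 285] [461.   33.9] [1.7147 4.1755 0.056 ]
side green [438  66  19   9 124] [446.   69.2] [1.1523 2.0972 0.056 ]
side green [458  66  20   9 118] [466.   69.7] [1.2685 2.0905 0.056 ]
side green [478  67  19   9 119] [485.9  69.9] [1.386  2.0935 0.056 ]
side green [414 153   6  24 100] [416.  163.5] [0.745  0.4885 0.056 ]
side green [439 162  13  15 131] [445.8 169.7] [0.8212 0.4446 0.056 ]
side green [306 206  16  11  95] [312.8 209.7] [0.4653 0.1722 0.056 ]
```

View pics/sidez.png

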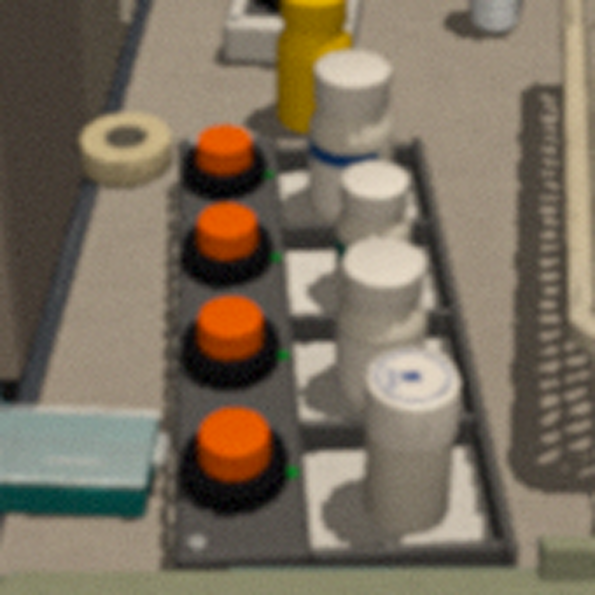

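View pics/topz.png

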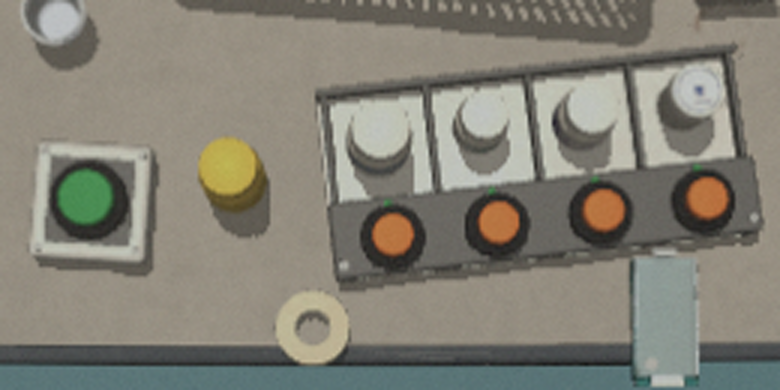

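The zoom settles it: the tall bottle with the blue band is in pocket 1, in front of the yellow decoy, and the bottle in pocket 2 has a green band. The button to press is lane 1. I'll refine the positions in the top view using circles.

```bash
python3 - <<'E'
from h import *
p=np.load('top0.npz')['p'];hsv=cv2.cvtColor(p,cv2.COLOR_RGB2HSV)
for nm,lo,hi in (('orange',(4,110,60),(18,255,255)),('green',(50,80,40),(90,255,255)),('yellow',(20,130,60),(32,255,255))):
    m=cv2.inRange(hsv,lo,hi); m[:,:200]=0; m[:230]=0;m[280:]=0;m[:,460:]=0
    cs,_=cv2.findContours(m,cv2.RETR_EXTERNAL,cv2.CHAIN_APPROX_NONE)
    for c in cs:
        if cv2.contourArea(c)>80:
            (u,v),rad=cv2.minEnclosingCircle(c); M=cv2.moments(c)
            ce=(M['m10']/M['m00'],M['m01']/M['m00'])
            print(nm,np.round((u,v,rad),1),np.round(ce,1),ray('top',ce,.056).round(4),ray('top',ce,.05).round(4))
s=r.observe();print(s['time'],toolrot(s).as_matrix().round(3))
E
```

```text
orange [330.6 267.9   7.3] [330.5 267.8] [ 0.4408 -0.0329  0.056 ] [ 0.4414 -0.0331  0.05  ]
orange [365.7 263.8   7.4] [365.7 263.8] [ 0.449  -0.1069  0.056 ] [ 0.4496 -0.1075  0.05  ]
orange [400.7 259.7   7.4] [400.7 259.7] [ 0.4574 -0.1813  0.056 ] [ 0.4581 -0.1822  0.05  ]
orange [435.2 255.8   7.5] [435.2 255.7] [ 0.4656 -0.2555  0.056 ] [ 0.4664 -0.2567  0.05  ]
green [228.  255.2   9.4] [228.  255.3] [0.4676 0.1834 0.056 ] [0.4683 0.1842 0.05  ]
yellow [276.9 247.5  11.9] [276.6 247.4] [0.4843 0.0808 0.056 ] [0.4851 0.0812 0.05  ]
0.1 [[-0.383  0.924 -0.001]
 [ 0.924  0.383  0.001]
 [ 0.002 -0.    -1.   ]]
```

```bash
python3 -m creep '[[0,0,0,20,20,0,1],[0,0,0,27,26,0,1],[0,0,0,27,26,0,1],[0,0,0,27,26,0,1],[0,0,0,27,26,0,1]]' 20; python3 -m creep '[[0,0,0,27,26,0,1],[0,0,0,27,26,0,1],[0,0,0,27,26,0,1],[0,0,0,27,26,0,1],[0,0,0,27,26,0,1]]'
```

```text
time: 0.6
eef_pos: [0.2954, -0.3871, 0.2308]
ee_rot: [-0.0, 0.556, 0.831, 0.0]
wrist_force: [1.2, 1.5, -0.0]
grip_width: 0.0124
time: 1.1
eef_pos: [0.3638, -0.2126, 0.2311]
ee_rot: [-0.0, 0.556, 0.831, 0.0]
wrist_force: [0.9, -0.1, 0.8]
grip_width: 0.0002
```

```bash
python3 -m creep '[[0,0,0,30,30,0,1],[0,0,0,30,30,0,1],[0,0,0,30,30,0,1],[0,0,0,27,30,0,1],[0,0,0,20,20,0,1]]'; python3 -m creep '[[0,0,0,0,0,0,1],[0,0,0,0,0,0,1],[0,0,0,0,0,0,1],[0,0,0,0,0,0,1],[0,0,0,0,0,0,1]]'
python3 - <<'E'
from h import *
s=r.observe(); p,d=optics.read_camera('wrist'); cv2.imwrite('pics/w1.png',p[:,:,::-1])
c=optics.camera_info('wrist');K=np.array([[c['fx'],0,c['cx']],[0,c['fy'],c['cy']],[0,0,1]])
Rt=toolrot(s);H=c['hand_eye']
hsv=cv2.cvtColor(p,cv2.COLOR_RGB2HSV)
for nm,lo,hi in (('orange',(4,110,60),(18,255,255)),('green',(50,80,40),(90,255,255))):
    m=cv2.inRange(hsv,lo,hi);cs,_=cv2.findContours(m,cv2.RETR_EXTERNAL,cv2.CHAIN_APPROX_NONE)
    for q in cs:
        if cv2.contourArea(q)<150: continue
        (u,v),rad=cv2.minEnclosingCircle(q)
        n=cv2.undistortPoints(np.array([[[u,v]]]),K,c['dist']).ravel()
        o=s['eef_pos']+Rt.apply(H[:3,3]);w=Rt.apply(H[:3,:3]@np.array([n[0],n[1],1]))
        print(nm,np.round((u,v,rad)),(o+w*(.056-o[2])/w[2]).round(4))
print(s['time'],s['eef_pos'],Rt.as_matrix().round(3),s['wrist_force'])
E
```

```text
time: 1.6
eef_pos: [0.4409, -0.0316, 0.2308]
ee_rot: [-0.0, 0.555, 0.832, -0.0]
wrist_force: [0.0, 0.1, -0.2]
grip_width: 0.0001
time: 2.1
eef_pos: [0.4404, -0.0346, 0.2315]
ee_rot: [0.0, 0.556, 0.831, 0.0]
wrist_force: [0.4, 0.4, 0.6]
grip_width: -0.0003
orange [322. 214.  17.] [ 0.4377 -0.0347  0.056 ]
orange [246. 193.  17.] [ 0.4461 -0.108   0.056 ]
orange [168. 172.  19.] [ 0.4547 -0.1806  0.056 ]
orange [ 90. 149.  21.] [ 0.4619 -0.2529  0.056 ]
green [568. 394.  54.] [0.524  0.3044 0.056 ]
green [500. 312.  21.] [0.463  0.1756 0.056 ]
green [174.  79.  50.] [ 0.3764 -0.1969  0.056 ]
2.1 [ 0.44040087 -0.03462369  0.23145634] [[-0.382  0.924  0.   ]
 [ 0.924  0.382  0.   ]
 [ 0.     0.    -1.   ]] [0.40864917 0.42283634 0.61020907]
```

View pics/w1.png

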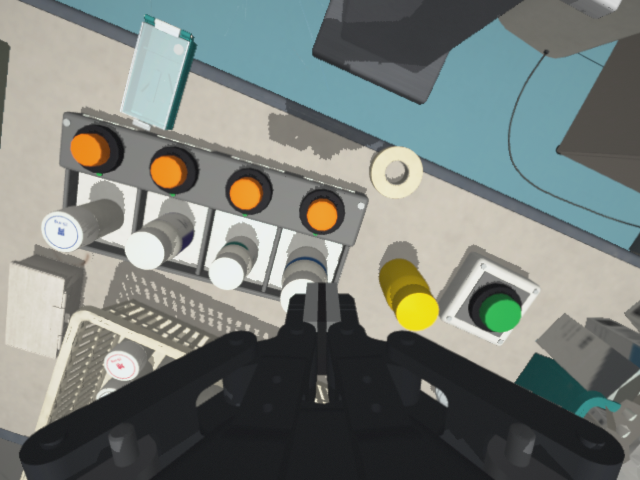

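The wrist view shows lane 1's button at (322,214) with the blue-banded bottle behind it at (305,265). There is also a dark patch on the lane-3 bottle at (187,240). I'll zoom in on that before pressing.

```bash
python3 - <<'E'
import cv2
p=cv2.imread('pics/w1.png');cv2.imwrite('pics/w1z.png',cv2.resize(p[160:320,30:360],None,fx=2.4,fy=2.4,interpolation=cv2.INTER_CUBIC))
E
```

```text
(no output)
```

View pics/w1z.png

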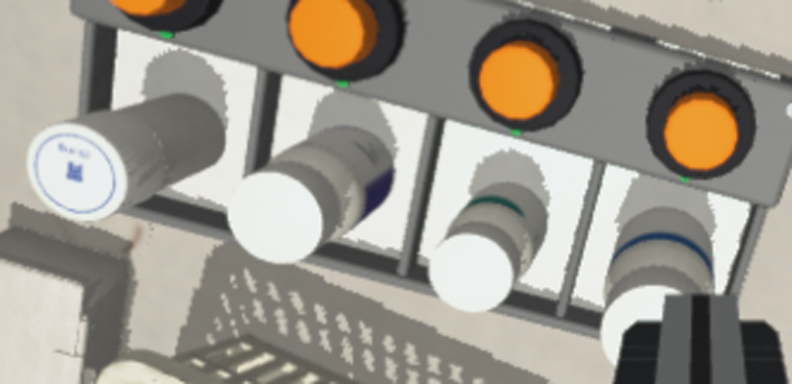

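The lane-3 patch is only a printed label. Lane 1 has the continuous blue band, so I'm descending over lane 1.

```bash
python3 -m creep '[[0,0,0,0,0,25,1],[0,0,0,0,0,40,1],[0,0,0,0,0,40,1],[0,0,0,0,0,35,1],[0,0,0,0,0,20,1]]'; python3 -m creep '[[0,0,0,0,0,3,1],[0,0,0,0,0,0,1],[0,0,0,0,0,0,1],[0,0,0,0,0,0,1],[0,0,0,0,0,0,1]]'
python3 - <<'E'
from h import *
s=r.observe(); print(s['eef_pos'],s['wrist_force'])
p,d=optics.read_camera('side'); cv2.imwrite('pics/s2.png',cv2.resize(p[200:340,220:400],None,fx=4,fy=4)[:,:,::-1])
p,d=optics.read_camera('wrist'); cv2.imwrite('pics/w2.png',p[:,:,::-1])
E
```

```text
time: 2.65
eef_pos: [0.439, -0.0345, 0.0681]
ee_rot: [-0.001, 0.556, 0.831, -0.001]
wrist_force: [-0.1, 0.4, -0.2]
grip_width: 0.0002
time: 3.15
eef_pos: [0.4411, -0.0337, 0.0694]
ee_rot: [0.0, 0.556, 0.831, 0.001]
wrist_force: [0.5, 0.6, -1.1]
grip_width: -0.0004
[ 0.44111434 -0.03372062  0.06936056] [ 0.46366644  0.64208455 -1.10801559]
```

View pics/s2.png

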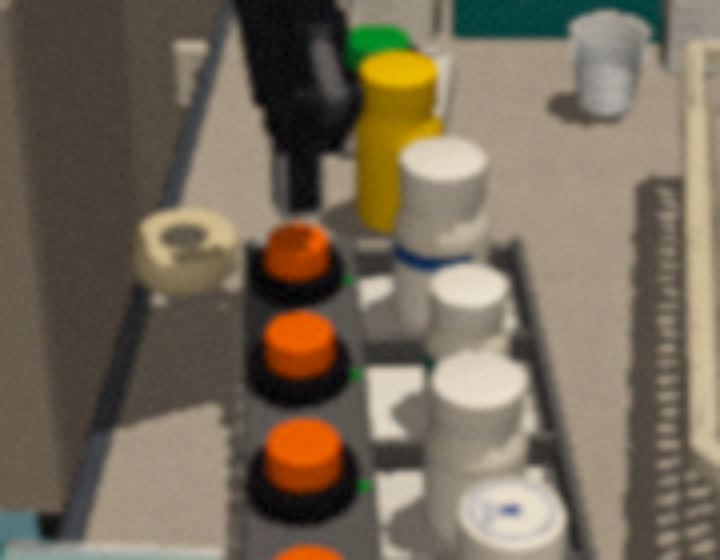

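View pics/w2.png

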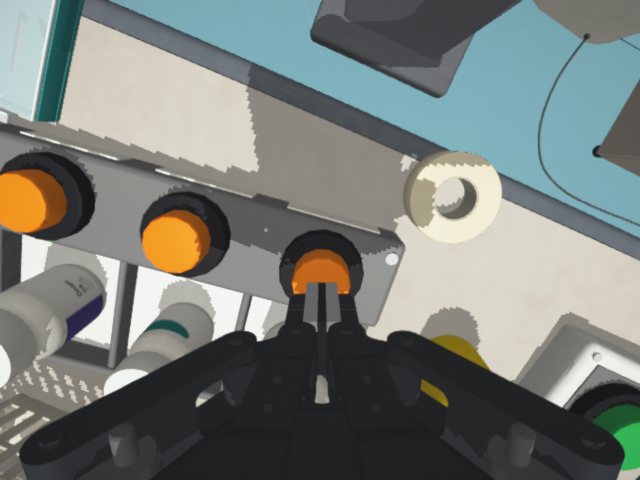

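Both views show the closed fingertips centred just above cap 1 (wrist pixel 322,275). I'm pressing in small steps.

```bash
python3 -m creep '[[0,0,0,0,0,6,1],[0,0,0,0,0,4,1],[0,0,0,0,0,3,1],[0,0,0,0,0,3,1],[0,0,0,0,0,2,1]]';  python3 -m creep '[[0,0,0,0,0,1,1],[0,0,0,0,0,0,1],[0,0,0,0,0,0,1],[0,0,0,0,0,0,1],[0,0,0,0,0,0,1]]'
python3 - <<'E'
from h import *
p,d=optics.read_camera('wrist'); cv2.imwrite('pics/w3.png',p[:,:,::-1])
s=r.observe(); print(s['eef_pos'],s['wrist_force'])
E
```

```text
time: 3.75
eef_pos: [0.4404, -0.034, 0.0502]
ee_rot: [-0.0, 0.556, 0.832, -0.0]
wrist_force: [-3.7, 0.3, 3.9]
grip_width: -0.0
time: 4.25
eef_pos: [0.4405, -0.034, 0.0494]
ee_rot: [-0.0, 0.556, 0.831, -0.0]
wrist_force: [-3.8, -0.7, 4.4]
grip_width: 0.0001
[ 0.44053322 -0.03396416  0.04937421] [-3.92443475  0.6825239   3.59510543]
```

View pics/w3.png

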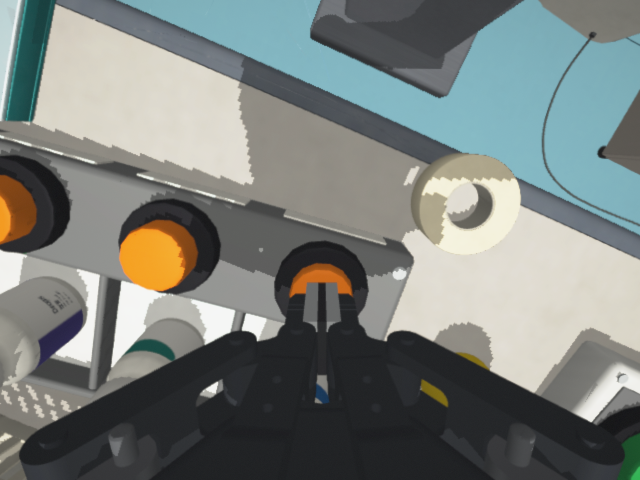

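The force is about 4 N upward, which puts button travel at roughly 5 mm. I also see 3.8 N in −x, so I'm checking from the side whether the gripper touches the bottle.

```bash
python3 - <<'E'
from h import *
p,d=optics.read_camera('side'); cv2.imwrite('pics/s3.png',cv2.resize(p[160:320,220:400],None,fx=3.7,fy=3.7,interpolation=cv2.INTER_CUBIC)[:,:,::-1])
for i in range(3):
    optics.read_camera('top'); s=r.observe(); print(s['eef_pos'],s['wrist_force'],s['wrist_torque'])
E
```

```text
[ 0.440547   -0.03396715  0.0493456 ] [-2.73169756 -0.09955473  4.79557812] [0.01367782 1.20733616 0.00661267]
[ 0.44052858 -0.03398158  0.04930852] [-3.57469075  0.25813083  4.82376851] [ 0.04399856  1.20165227 -0.04022776]
[ 0.44052926 -0.03395853  0.04930516] [-3.5943835  -0.52855092  4.44601252] [0.02140203 1.1623761  0.0161435 ]
```

View pics/s3.png

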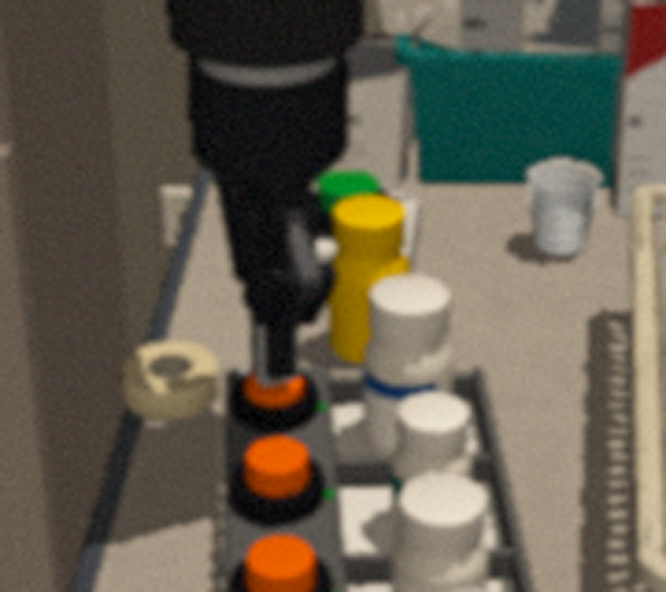

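The fingers are clear of the bottle, and the moment (1.2 N·m) matches tip friction. The button is down by about 6.5 mm. I'm releasing it.

```bash
python3 -m creep '[[0,0,0,0,0,-4,1],[0,0,0,0,0,-6,1],[0,0,0,0,0,-25,1],[0,0,0,0,0,-40,1],[0,0,0,0,0,-45,1]]';  python3 -m creep '[[0,0,0,0,0,0,1],[0,0,0,0,0,0,1],[0,0,0,0,0,0,1],[0,0,0,0,0,0,1],[0,0,0,0,0,0,1]]'
cat > w.py <<'E'
from h import *
import sys
s=r.observe(); p,d=optics.read_camera('wrist'); cv2.imwrite('pics/%s.png'%sys.argv[1],p[:,:,::-1])
p2,d2=optics.read_camera('side'); cv2.imwrite('pics/%s_s.png'%sys.argv[1],cv2.resize(p2[160:360,220:400],None,fx=3,fy=3,interpolation=cv2.INTER_CUBIC)[:,:,::-1])
c=optics.camera_info('wrist');K=np.array([[c['fx'],0,c['cx']],[0,c['fy'],c['cy']],[0,0,1]])
Rt=toolrot(s);H=c['hand_eye']
hsv=cv2.cvtColor(p,cv2.COLOR_RGB2HSV)
for nm,lo,hi in (('orange',(4,110,60),(18,255,255)),('green',(55,150,90),(75,255,255))):
    m=cv2.inRange(hsv,lo,hi);cs,_=cv2.findContours(m,cv2.RETR_EXTERNAL,cv2.CHAIN_APPROX_NONE)
    for q in cs:
        if cv2.contourArea(q)<150: continue
        (u,v),rad=cv2.minEnclosingCircle(q)
        n=cv2.undistortPoints(np.array([[[u,v]]]),K,c['dist']).ravel()
        o=s['eef_pos']+Rt.apply(H[:3,3]);w=Rt.apply(H[:3,:3]@np.array([n[0],n[1],1]))
        print(nm,np.round((u,v,rad)),(o+w*(.056-o[2])/w[2]).round(4))
t=np.array([.4665,.182,.066])-s['eef_pos']
print(s['time'],s['eef_pos'],s['wrist_force'],'to green, tool mm',(Rt.inv().apply(t)*1000).round(1))
E
python3 w.py w4
```

```text
time: 5.0
eef_pos: [0.44, -0.0339, 0.1697]
ee_rot: [-0.001, 0.555, 0.832, -0.0]
wrist_force: [0.9, 0.4, 1.1]
grip_width: -0.0001
time: 5.5
eef_pos: [0.4402, -0.034, 0.1683]
ee_rot: [-0.001, 0.556, 0.832, -0.001]
wrist_force: [-0.2, -0.1, 0.4]
grip_width: 0.0001
orange [321. 232.  20.] [ 0.4375 -0.0351  0.056 ]
orange [228. 206.  21.] [ 0.4456 -0.1076  0.056 ]
orange [132. 179.  24.] [ 0.4537 -0.1797  0.056 ]
orange [ 36. 152.  27.] [ 0.4617 -0.2518  0.056 ]
green [537. 351.  23.] [0.4648 0.1793 0.056 ]
5.5 [ 0.4401842  -0.03401305  0.1682731 ] [-0.22351426 -0.08046282  0.42736156] to green, tool mm [189.5 107.2 102.1]
```

View pics/w4.png

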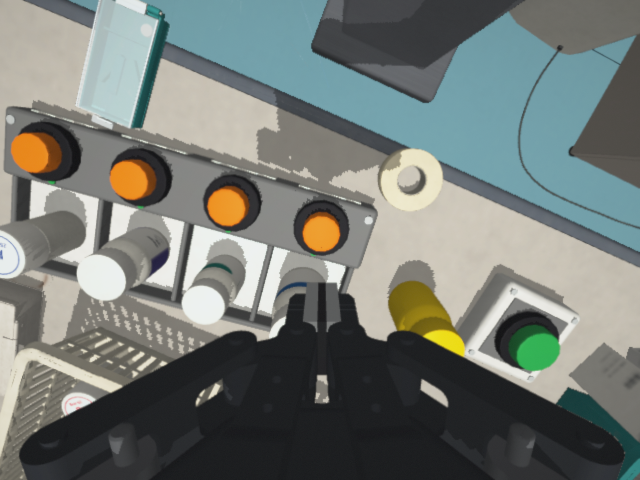

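View pics/w4_s.png

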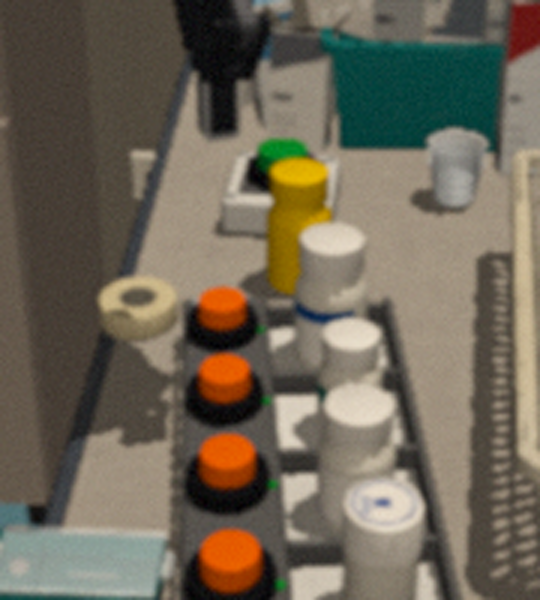

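Button 1 is back up (wrist 321,232; side view matches its neighbours) and the bottles have not moved. I'm traversing to the green button at about (0.4665, 0.181), above the yellow bottle.

```bash
python3 -m creep '[[0,0,0,15,9,0,1],[0,0,0,25,14,0,1],[0,0,0,25,14,0,1],[0,0,0,25,14,0,1],[0,0,0,25,14,0,1]]';  python3 -m creep '[[0,0,0,25,14,0,1],[0,0,0,25,14,0,1],[0,0,0,16,9,0,1],[0,0,0,8,5,0,1],[0,0,0,0,0,0,1]]';python3 -m creep '[[0,0,0,0,0,0,1],[0,0,0,0,0,10,1],[0,0,0,0,0,30,1],[0,0,0,0,0,30,1],[0,0,0,0,0,20,1]]'; python3 -m creep '[[0,0,0,0,0,9,1],[0,0,0,0,0,0,1],[0,0,0,0,0,0,1],[0,0,0,0,0,0,1],[0,0,0,0,0,0,1]]'
python3 w.py w5
```

```text
time: 6.1
eef_pos: [0.4565, 0.0983, 0.1691]
ee_rot: [-0.0, 0.556, 0.832, -0.0]
wrist_force: [0.7, 0.9, -0.6]
grip_width: -0.0
time: 6.6
eef_pos: [0.4671, 0.1821, 0.1689]
ee_rot: [-0.0, 0.555, 0.832, -0.0]
wrist_force: [0.6, -0.6, -0.9]
grip_width: -0.0002
time: 7.1
eef_pos: [0.4661, 0.1803, 0.0764]
ee_rot: [-0.001, 0.556, 0.831, -0.001]
wrist_force: [0.5, -0.3, 0.1]
grip_width: -0.0003
time: 7.6
eef_pos: [0.4676, 0.182, 0.0714]
ee_rot: [0.0, 0.556, 0.831, 0.001]
wrist_force: [1.0, -0.6, 0.5]
grip_width: 0.0004
green [322. 283.  39.] [0.4652 0.1819 0.056 ]
7.6 [0.46756145 0.18198326 0.07142763] [ 0.95244298 -0.56072262  0.53185177] to green, tool mm [ 0.4 -1.   5.4]
```

View pics/w5.png

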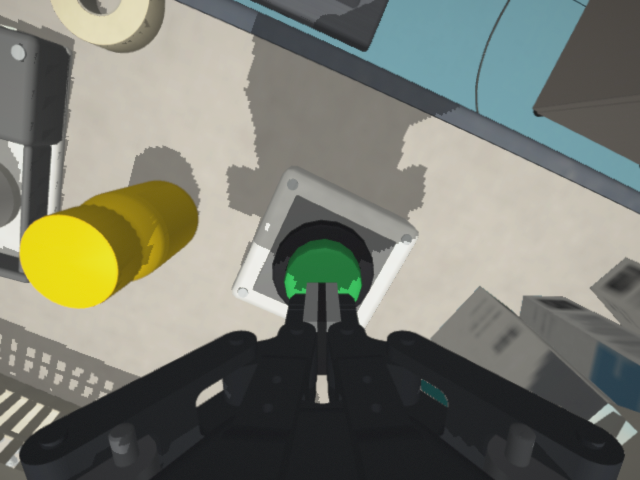

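View pics/w5_s.png

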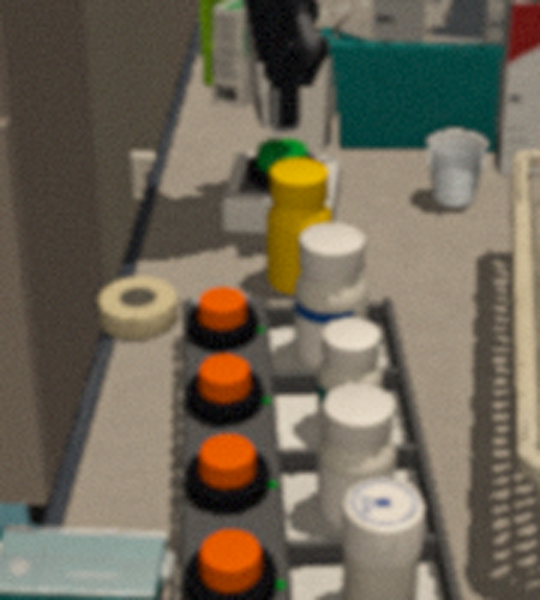

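The tips are centred over the green cap at (322,283) and nothing else is near them. Pressing.

```bash
python3 -m creep '[[0,0,0,0,0,6,1],[0,0,0,0,0,5,1],[0,0,0,0,0,3,1],[0,0,0,0,0,3,1],[0,0,0,0,0,3,1]]';  python3 -m creep '[[0,0,0,0,0,0.5,1],[0,0,0,0,0,0,1],[0,0,0,0,0,0,1],[0,0,0,0,0,0,1],[0,0,0,0,0,0,1]]'
python3 - <<'E'
from h import *
for i in range(4):
    s=r.observe(); print(s['eef_pos'],s['wrist_force']); p,d=optics.read_camera('side')
E
```

```text
time: 8.2
eef_pos: [0.467, 0.1815, 0.0504]
ee_rot: [-0.0, 0.555, 0.832, -0.0]
wrist_force: [-2.6, -0.5, 3.8]
grip_width: -0.0002
time: 8.7
eef_pos: [0.4671, 0.1816, 0.0499]
ee_rot: [-0.0, 0.556, 0.831, 0.0]
wrist_force: [-3.2, -0.7, 3.9]
grip_width: -0.0001
[0.46707419 0.18159485 0.04993956] [-3.16059824 -0.67822014  3.90603847]
[0.46705511 0.18157135 0.04990754] [-2.87188472 -1.32910124  4.77298034]
[0.46707436 0.18159259 0.04989319] [-3.85433761 -2.40542395  5.16677427]
[0.46707    0.18155735 0.04985176] [-2.42254374 -1.15695261  4.79782487]
```

Travel is about 6 mm at about 4.6 N, past the 4 mm threshold. Withdrawing.

```bash
python3 -m creep '[[0,0,0,0,0,-4,1],[0,0,0,0,0,-6,1],[0,0,0,0,0,-25,1],[0,0,0,0,0,-40,1],[0,0,0,0,0,-45,1]]';  python3 -m creep '[[0,0,0,0,0,-10,1],[0,0,0,0,0,0,1],[0,0,0,0,0,0,1],[0,0,0,0,0,0,1],[0,0,0,0,0,0,1]]'
python3 w.py w6; python3 - <<'E'
from h import *
p,d=optics.read_camera('top'); cv2.imwrite('pics/t6.png',p[:,:,::-1])
a=np.load('top0.npz')['p']
print([np.abs(a[y0:y1,x0:x1].astype(int)-p[y0:y1,x0:x1]).mean().round(1) for y0,y1,x0,x1 in ((205,285,305,455),(235,262,265,290),(285,313,290,320),(272,320,408,436),(180,210,205,232))])
E
```

```text
time: 9.4
eef_pos: [0.4665, 0.1815, 0.1701]
ee_rot: [-0.001, 0.556, 0.832, -0.001]
wrist_force: [1.3, 1.1, 0.4]
grip_width: -0.0002
time: 9.9
eef_pos: [0.4666, 0.1814, 0.1784]
ee_rot: [-0.0, 0.556, 0.831, -0.001]
wrist_force: [0.5, -0.4, -0.3]
grip_width: -0.0003
orange [70. 90. 27.] [ 0.4375 -0.0284  0.056 ]
green [323. 230.  24.] [0.4651 0.182  0.056 ]
9.9 [0.46664989 0.18137921 0.17837212] [ 0.48051989 -0.3876438  -0.30588778] to green, tool mm [  0.7   0.3 112.4]
[np.float64(8.7), np.float64(7.9), np.float64(9.5), np.float64(9.5), np.float64(26.2)]
```

View pics/w6.png

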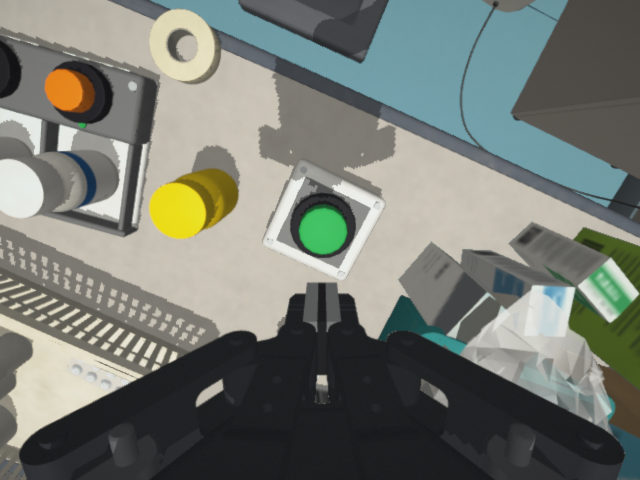

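View pics/w6_s.png

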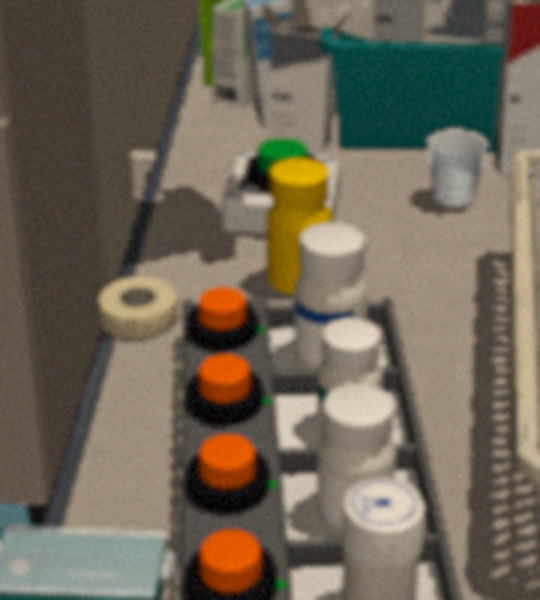

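View pics/t6.png

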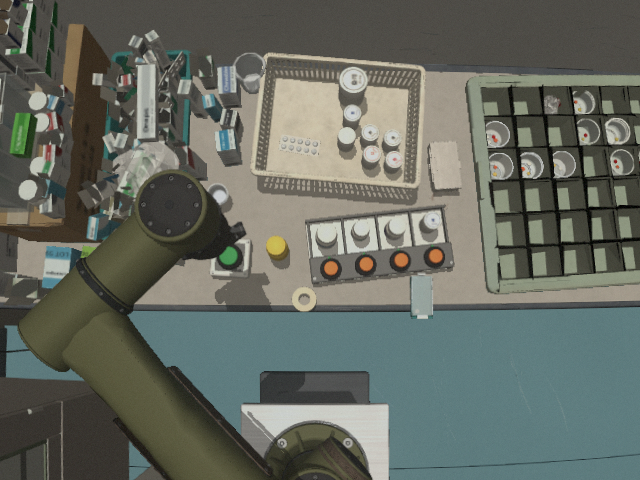

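All the buttons are up, nothing has moved, and the arm is clear (TCP z = 0.178, force about 0). Handing in.

```bash
python3 -c "
from workcell import r,order
print(order.close_job()); print(r.observe()['time'])"
```

```text
the job is handed in; nothing more can be done
None
the job is handed in; nothing more can be done
```

I pressed orange button 1, the one in front of the tall bottle with the blue band, and let it come up. I then pressed the green button on the white unit, withdrew to about 0.18 m and handed the job in at about 10 s of the 38 s.

- **Presses:** I used only the closed fingertips. The orange button went down about 6.5 mm and the green one about 6 mm, both past the 4 mm threshold. The upward force was about 4 to 5 N each time. I worked out the travel from the fingertip height and the spring force, since the buttons give no direct reading.
- **Final checks:** The last side, top and wrist pictures show all the buttons up. The bottles, tape, tablet cutter and pots look unmoved, although the arm partly hides the pots in the top view. The wrist force was near zero.
- **Disagreements:** The top and wrist cameras differed by about 3 mm on the button positions, which the cap widths easily covered. A sideways force of about 3 to 4 N appeared during both presses. I put it down to fingertip friction: for the orange press the side picture showed the gripper clear of the bottle and the wrist torque matched. I took no picture during the green press.

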